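# Set up the jam-jar shot for the web shop

### The arm

A 6-joint arm with a two-finger parallel gripper is mounted at the origin on the work surface; the furniture and walls round the work are solid. World frame = base frame: x ahead of the robot, y to its left, z up, the work surface at z = 0. Lengths are in mm, angles in rad, forces in N, time in s.
With the tool pointing down it reaches from about 300 to 950 mm from the base axis. Payload 3.1 kg.
Tool frame: the origin (TCP) lies on the centre line of the jaws, within the pads' length; the fingertips stand 14 mm ahead of it and the grasp point (between the pads) lies 5 mm behind it; z points along the fingers, y is the line along which they close (so a half turn about z gives the same grasp; the last joint's range is limited). The gripper opens to 85 mm and grips with 20 to 120 N. Pads are 22 mm wide; open, the fingers measure 114 mm over their backs; the gripper's body (76 mm by 85 mm) begins 54 mm behind the grasp point. The pads swing forward as they close: fully open they stand 13 mm farther back than shut.
Start: joints at [1.181, 0.308, 1.634, -0, 1.2, -0.07], TCP at [196.511, 593.309, 245.272] pointing down, gripper open.
Joint ranges: [-3.06, 3.06], [-0.79, 1.96], [0.05, 2.63], [-1.19, 4.34], [0.05, 2.64], [-2.94, 2.94]. Speed limits (rad/s): [2.79, 2.79, 3.14, 3.14, 3.14, 3.14].

### API

Orientations are given as a unit quaternion [w, x, y, z].
In Python, from station import env gives the robot as it stands.
- The arm moves only by the tool apply_moves, never from a script. Its argument "series" is a list that holds one entry, the list of rows, each a list of 7 numbers: the shift along the tool's x, y, z in units of 30 mm (1.0 is 30 mm), then the turn, a rotation vector about the tool's x, y, z in units of 6 degrees (1.0 is 6 degrees), then the closure, from -1 (fully open) to 1 (shut). A call has 1 to 5 rows; each row shifts and turns the commanded pose from where the row before left it, along the tool's axes as they then stand; what a row does not reach is not made up. A row lasts 1/10 s, in which the tool goes at most 50 mm and 8.59 degrees, less where a joint would pass 70% of its speed; a pose out of reach is approached as far as the arm can. A call is refused whole if a number of a shift passes 1 or a number of a turn 1, either way. A call with a gripper value outside its range is refused whole. The fingers move at their own pace and stop on an object; the grip force is fixed at half the most. Time passes only in rows, so rows that do not move let the fingers close. It gives the time, the measured TCP pose, the force, the opening and the grip force at its end, in the units of the state.
- env.state(): the state, without advancing time (a new reading comes with each control period).
- env.get_image(name): name is "side" or "top"; returns the picture (384x512x3 uint8, red, green, blue); there is no depth.
- env.get_calibration(name): a dict with "fx", "fy", "cx", "cy" (pixels), "D" ([k1, k2, p1, p2, k3] as OpenCV has them; the pictures are not rectified), "T" (4x4, takes a point from camera to world coordinates). Camera axes: x right, y down, z forward; pixel columns grow to the right and rows downward; lengths in mm; the calibration is good to about 2 mm. A picture is of the moment at which its call begins. get_calibration takes no time and is no camera call.
- env.hand_in(): hands the job in; it is judged then, once.
The state is a dict: "time": time; "joint_positions": joint angles; "dq": joint speeds; "joint_efforts": joint torques, N m; "tool_pos": TCP position; "tool_rot": TCP orientation; "ft_force": force on the tool from outside, world axes, zero at the start; "torque": the same for the moment, N m; "opening": opening from 0.0 (shut) to 1.0 (fully open); "finger_force": force on a finger pad.
Only numpy, scipy, OpenCV 4.12 (cv2) and the standard library are available. Lean on these libraries where they do the work, as an engineer would, in place of code of your own. Each camera call takes 0.05 s, during which the arm holds its last target. There are 200 camera calls.

### The job

Set up the product shot: put the little camera on the stand's sloping head, lens towards the round marble plinth, by lowering its keyhole plate over the two screw heads and sliding it downhill until it is fully home, then swing the red-pinned latch shut behind the plate. Next stand the jam jar with the green lid upright in the middle of the plinth, and finally zoom in: push the remote's stick over to the side of the orange arrow, hold it fully over for at least a second and let go. Leave all the other things where they are, and do not knock over or drop anything.

Things in the scene. Friction and masses are not known exactly. Their poses are not given: they have to be found in the camera images.
- camera: Small black camera on a bare aluminium keyhole plate, loose, 0.26 kg, at first standing on the table. Origin: on the plate's underside, midway across (y 0); x points from lens to rear, z up. Plate 4 mm thick, x -58 to +54, y -23 to +23 mm. The lens (29 mm diameter, axis at z 29) juts forward over the plate to x -50.
- camera_block (a point): Middle of the camera's black block, the place to grasp: 54 mm wide (camera's y), 42 mm along x, from 4 to 47 mm above the plate's underside; this point is at camera x -3, z 26 mm.
- front_entry (a point): Centre of the round (eight-sided) entry of the front keyhole, under the lens, on the plate's underside at camera x -44 mm. The entry is 17 mm wide and runs into an 8 mm wide slot towards the camera's +x, which ends so that a screw rests 14 mm behind this point.
- rear_entry (a point): Same for the rear keyhole, behind the block, at camera x +28 mm: entry 17 mm wide, slot 8 mm wide towards +x, screw at rest 14 mm behind this point.
- mount_head: Sloping black head of the camera stand (fixed). Origin on its face, 125 mm above the table; x points up the slope (30 degrees), away from the plinth; z is the face's normal, 30 degrees from vertical. Face x -61 to +73, 54 mm wide. The plate lies on it with axes parallel: it goes on with the camera's origin at head x +14, then slides 14 mm downhill; home = both origins together.
- front_screw (a point): Foot of the lower screw, on the head's face at head x -30, y 0 mm: shank 5.2 mm diameter, head 13 mm diameter from 5.5 to 10 mm above the face.
- rear_screw (a point): Foot of the upper screw, same size, at head x +42, y 0 mm.
- latch (a joint): Latch on the head: steel arm turning about the face's normal at head x +58, y -36 mm. 0 = shut (arm along the head's +y, 1 mm behind the rear edge of a plate that is home); 1.5 rad = open (arm along the head's +x). It opens turning about the head's -z axis and stays where it is left (light friction, about 1 N at the pin).
- latch_pin (a point): Upright red pin near the end of the latch arm, 12 mm diameter, from 4 to 21 mm above the head's face; this point is on its axis, 13.5 mm above the face, 36 mm from the pivot
- latch_pivot (a point): Point on the axis about which the latch turns, 13.5 mm above the face
- plinth: Round pale marble plinth, 90 mm diameter, 14 mm high, fixed on the table in front of the stand. Origin: centre of its underside
- jar_green: Jam jar with dark green lid, 60 mm diameter, 75 mm high, loose, standing on the table at the left; 0.34 kg. Origin: centre of its underside
- jar_red: Jam jar with red lid, 66 mm diameter, 85 mm high, loose; bystander. Origin: centre of its underside
- jar_amber: Jam jar with amber lid, 66 mm diameter, 85 mm high, loose; bystander. Origin: centre of its underside
- remote: Black camera remote, 84 x 62 mm, 26 mm high, fixed on the table, with a stick in its middle and an orange arrow on its top. Origin: centre of its underside; x points the way the arrow points
- zoom_stick (a joint): Tilt of the remote's stick along the arrow: 0 = upright (a spring brings it back), + = leaning to the remote's +x (arrow side), end stop at 0.42 rad; pivot 28 mm above the table; about 2 N at the ball when fully over
- pan_axis (a joint): Sideways tilt of the same stick, 0 = upright, sprung the same, range +-0.42 rad
- stick_ball (a point): Centre of the black ball, 20 mm diameter, at the top of the stick, 75 mm above the table when upright (47 mm above its pivot); free stem below it
- espresso_cup: Green and white espresso cup, 48 mm high; loose bystander at the right, beyond the stand
- table_glass: Drinking glass, 80 mm diameter, 91 mm high; loose bystander at the back right
- sugar_shaker: Glass sugar pourer, 62 mm diameter, 128 mm high; loose bystander at the back right
- masking_tape: Roll of masking tape, 96 mm diameter, 25 mm high, lying flat; loose bystander in front of the robot
There are look-alikes about, which are no part of the job. Of the things that look like the part that bears mount_head, the larger one is meant. What is shaped like the jar_green but turquoise is not meant.

How it is judged:
By the outcome, as a careful person would: the job done as asked, in the order asked, and still so for the second after the job is handed in, with the robot touching nothing.
It also fails if it takes over 72 s, if anything falls off the work surface, if the arm or the gripper's body presses on something with over 40 N, if the wrist force passes 120 N, or if a joint passes its speed limit or range.

## Working session

There is one attempt and no reset: what is moved stays moved. The work goes in short steps, Python scripts to look and compute and a tool call to move; the robot and the scene stay as the last step left them, time stands still between calls to the robot, and variables do not carry over. Pictures are saved under pics/ and viewed, at most 10 in all, crops included, and the job is handed in when it is done.

Besides the shell and the picture viewer there is one more tool, called after "Call:" as name(argument=value, ...) on one line, values as JSON. apply_moves: Moves the arm, as the interface text tells. Its arguments: {"type":"object","properties":{"series":{"type":"array","items":{"type":"array","items":{"type":"array","items":{"type":"number"}}}}},"required":["series"]}

```bash
ls; mkdir -p pics; python3 - <<'E'
from station import env
import cv2,numpy as np
for n in("side","top"):
    c=env.get_calibration(n);print(n,{k:(np.round(v,3).tolist()) for k,v in c.items()})
    im=env.get_image(n);cv2.imwrite(f"pics/{n}0.png",im[:,:,::-1])
print(env.state())
E
```

```text
pics
side {'fx': 454.896, 'fy': 454.896, 'cx': 257.198, 'cy': 194.1, 'D': [-0.081, 0.0, 0.0, 0.0, 0.0], 'T': [[0.992, -0.069, 0.108, 397.374], [-0.126, -0.407, 0.905, -1107.115], [-0.018, -0.911, -0.413, 621.551], [0.0, 0.0, 0.0, 1.0]]}
top {'fx': 372.703, 'fy': 372.703, 'cx': 259.513, 'cy': 191.51, 'D': [-0.062, 0.0, 0.0, 0.0, 0.0], 'T': [[0.116, -0.971, 0.208, 308.912], [-0.993, -0.113, 0.028, -23.154], [-0.004, -0.21, -0.978, 1188.352], [0.0, 0.0, 0.0, 1.0]]}
{'time': 0.1, 'joint_positions': array([ 1.18130770e+00,  3.08941326e-01,  1.63507803e+00, -1.05903024e-05,
        1.19966768e+00, -6.97561511e-02]), 'dq': array([ 0.00134851, -0.00152951, -0.00350843, -0.00094815,  0.00065316,
       -0.00045705]), 'joint_efforts': array([-5.87049794e-05, -4.16407800e+01, -2.77647221e+01, -8.72643432e-05,
        4.06065490e-03, -7.61012416e-06]), 'tool_pos': array([196.23434983, 592.63876839, 244.13835392]), 'tool_rot': array([-2.33547394e-04,  1.59184164e-01,  9.87248350e-01, -1.02082570e-03]), 'ft_force': array([-0.52158667, -0.08851847, -0.19379061]), 'torque': array([ 0.02388454, -0.02625688,  0.04636106]), 'finger_force': 0.0, 'opening': 1.0000509248290144}
```

View pics/side0.png

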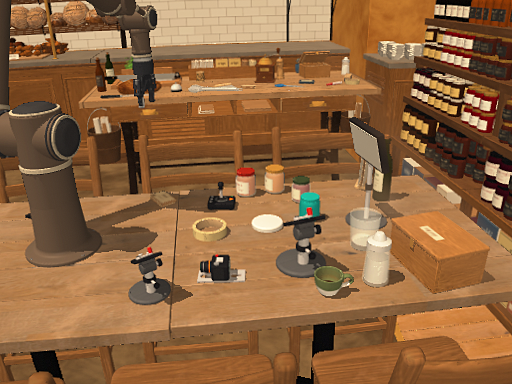

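View pics/top0.png

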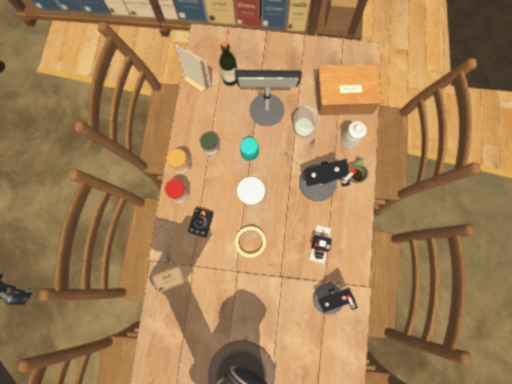

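The side view shows the big stand at (300,240), camera at (220,268), remote at (222,198) and plinth at (267,223). The top view shows the stand head at (325,172), camera (320,243), green jar (209,142), remote (201,222) and plinth (251,190). I'll enlarge both.

```bash
python3 - <<'E'
import cv2
a=cv2.imread("pics/top0.png")
c1=cv2.resize(a[145:265,290:380],None,fx=5,fy=5,interpolation=cv2.INTER_CUBIC)
c2=cv2.resize(a[120:240,160:270],None,fx=5,fy=5,interpolation=cv2.INTER_CUBIC)[:, :350]
cv2.imwrite("pics/topc.png",cv2.hconcat([c1,c2]))
s=cv2.imread("pics/side0.png")
cv2.imwrite("pics/sidec.png",cv2.resize(s[160:305,185:360],None,fx=4,fy=4,interpolation=cv2.INTER_CUBIC))
E
```

```text
(no output)
```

View pics/topc.png

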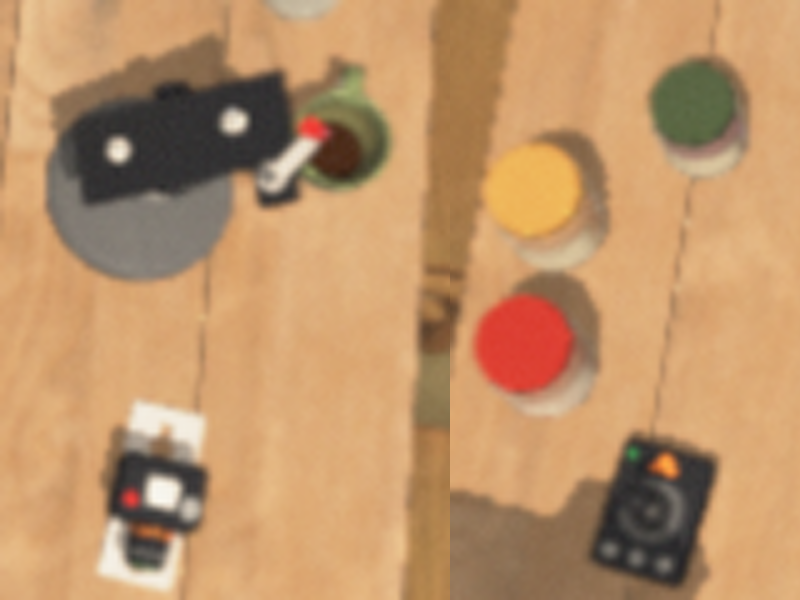

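View pics/sidec.png

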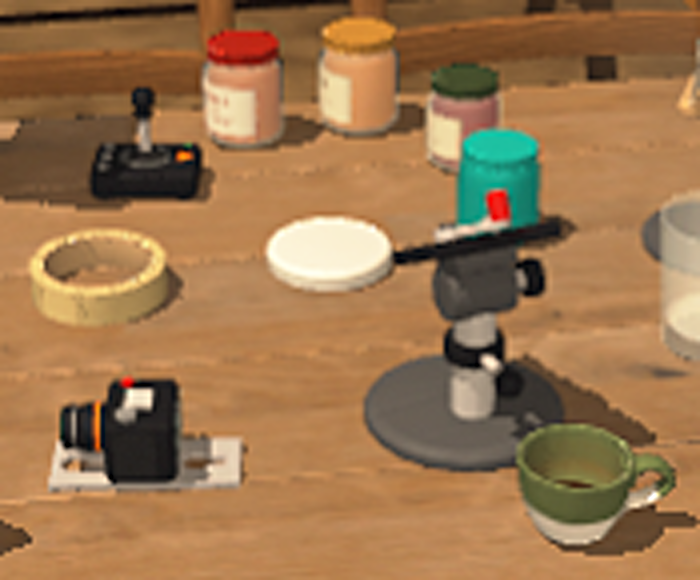

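The crops show: white screw heads at top-crop (118,150) and (235,120). The latch pivot is at (268,180) and the pin at (313,128), so the latch is partly open. The plate corners are at (133,402), (206,415), (172,592) and (97,573), with the lens towards the robot. The remote's arrow points up the image, which is +x.

```bash
cat >h.py <<'E'
import cv2,numpy as np
from station import env
C={n:env.get_calibration(n) for n in("side","top")}
def ray(n,p):
    c=C[n];K=np.array([[c["fx"],0,c["cx"]],[0,c["fy"],c["cy"]],[0,0,1]])
    u=cv2.undistortPoints(np.array([[p]],float),K,np.array(c["D"]))[0,0]
    T=np.array(c["T"]);d=T[:3,:3]@[u[0],u[1],1];return T[:3,3],d/np.linalg.norm(d)
def plane(n,p,z):
    o,d=ray(n,p);return o+d*(z-o[2])/d[2]
def tri(ps,pt):
    (a,u),(b,v)=ray("side",ps),ray("top",pt)
    s=np.linalg.lstsq(np.c_[u,-v],b-a,rcond=None)[0];p,q=a+u*s[0],b+v*s[1];return (p+q)/2,np.linalg.norm(p-q)
def blobs(im,box,f,amin=5):
    """im RGB; box x0,y0,x1,y1; f(hsv,rgb)->mask; list of (area,cx,cy,contour), largest first"""
    x0,y0,x1,y1=box;s=im[y0:y1,x0:x1];k=4
    s=cv2.resize(s,None,fx=k,fy=k,interpolation=cv2.INTER_CUBIC)
    m=f(cv2.cvtColor(s,cv2.COLOR_RGB2HSV).astype(int),s.astype(int)).astype(np.uint8)
    out=[]
    for c in cv2.findContours(m,cv2.RETR_EXTERNAL,cv2.CHAIN_APPROX_NONE)[0]:
        M=cv2.moments(c)
        if M["m00"]/k/k<amin: continue
        g=lambda q:(np.array(q)+.5)/k-.5+[x0,y0]
        out.append((M["m00"]/k/k,*g([M["m10"]/M["m00"],M["m01"]/M["m00"]]),g(c.reshape(-1,2))))
    return sorted(out,key=lambda b:-b[0])
red=lambda h,r:((h[...,0]<6)|(h[...,0]>174))&(h[...,1]>170)&(h[...,2]>120)
white=lambda h,r:(h[...,1]<60)&(h[...,2]>150)
dark=lambda h,r:(h[...,2]<70)
E
cat >m.py <<'E'
from h import *
rd=lambda n:cv2.imread(f"pics/{n}0.png")[:,:,::-1].copy()
T,S=rd("top"),rd("side");np.set_printoptions(precision=1,suppress=True)
sc=[b for b in blobs(T,(300,155,350,185),white,3)]
for b in sc[:6]:print("white head",b[0],b[1:3],plane("top",b[1:3],118.7),plane("top",b[1:3],154.7))
pt=blobs(T,(340,160,365,185),red,1);ps=blobs(S,(295,200,320,225),red,1)
print("pin",[(b[0],b[1],b[2]) for b in pt],[(b[0],b[1],b[2]) for b in ps],tri(ps[0][1:3],pt[0][1:3]))
pl=blobs(T,(230,170,275,210),white)[0];print("plinth",pl[0],plane("top",pl[1:3],14),cv2.minAreaRect(np.array([plane("top",q,14)[:2] for q in pl[3]],np.float32)))
def rect(cs,z):
    w=np.array([plane("top",q,z)[:2] for q in np.vstack(cs)],np.float32);r=cv2.minAreaRect(w);return r,cv2.boxPoints(r)
ca=blobs(T,(305,220,340,268),white,8);print("plate",[(b[0],b[1],b[2]) for b in ca]);print(rect([b[3] for b in ca],4))
cb=blobs(T,(305,220,340,268),dark,8);print("block",[(b[0],b[1],b[2]) for b in cb]);print(rect([cb[0][3]],47))
re=blobs(T,(185,200,218,242),dark,20);print("remote",[(b[0],b[1],b[2]) for b in re]);print(rect([re[0][3]],26))
ar=blobs(T,(185,200,218,242),lambda h,r:(h[...,0]<18)&(h[...,1]>180)&(h[...,2]>170));print("arrow",[(b[0],plane("top",b[1:3],26)) for b in ar])
gr=blobs(T,(195,125,222,158),lambda h,r:(h[...,0]>35)&(h[...,0]<90)&(h[...,1]>60)&(h[...,2]<130))
print("green",gr[0][0],plane("top",gr[0][1:3],75),rect([gr[0][3]],75)[0])
ba=blobs(S,(210,178,232,196),dark,5);print("ball",[(b[0],b[1],b[2],plane("side",b[1:3],75)) for b in ba])
for nm,bx,f,z in(("redjar",(160,175,190,205),red,85),("amber",(165,145,190,172),lambda h,r:(h[...,0]>12)&(h[...,0]<25)&(h[...,1]>150)&(h[...,2]>180),85),("teal",(238,135,262,162),lambda h,r:(h[...,0]>80)&(h[...,0]<95)&(h[...,1]>150),75)):
    b=blobs(T,bx,f);print(nm,b[0][0],plane("top",b[0][1:3],z))
E
python3 m.py
```

```text
white head 38.03125 (np.float64(345.9513489454944), np.float64(178.3430224596001)) [ 605.5 -242.7  118.7] [ 595.5 -235.3  154.7]
white head 16.34375 (np.float64(336.37739005736137), np.float64(168.84058317399618)) [ 631.3 -212.2  118.7] [ 620.5 -205.9  154.7]
white head 15.03125 (np.float64(313.2447158697159), np.float64(174.5742376992377)) [ 605.7 -145.1  118.7] [ 595.7 -141.   154.7]
pin [(10.40625, np.float64(352.05568068068067), np.float64(169.98385885885887))] [(30.875, np.float64(309.105516194332), np.float64(210.9213056680162))] (array([ 613.5, -245.4,  180.2]), np.float64(2.16917834527066))
plinth 592.8125 [559.4  39.4  14. ] ((559.87353515625, 39.520973205566406), (90.37500762939453, 89.21198272705078), 51.470458984375)
plate [(102.4375, np.float64(322.6911734797641), np.float64(230.2198240797234)), (88.1875, np.float64(316.3545653201039), np.float64(256.84641507205293)), (52.15625, np.float64(323.3679598562013), np.float64(243.82462053125624))]
(((415.123046875, -202.81634521484375), (54.72939682006836, 113.0111083984375), 82.9430160522461), array([[ 355.7, -223. ],
       
[... 374 characters left out ...]
ype=float32))
remote [(329.4375, np.float64(199.62149813444634), np.float64(223.6551334345159))]
(((437.2882080078125, 183.62879943847656), (59.29335403442383, 80.82950592041016), 82.2773666381836), array([[393.3, 159.7],
       [473.4, 148.8],
       [481.3, 207.6],
       [401.2, 218.4]], dtype=float32))
arrow [(8.875, array([467.5, 180.6,  26. ]))]
green 168.8125 [690.3 188.4  75. ] ((690.540771484375, 188.06130981445312), (49.32892608642578, 45.90753936767578), 8.710806846618652)
ball [(33.5625, np.float64(220.20817815021726), np.float64(185.14362197392924), array([436.8, 175.7,  75. ]))]
redjar 271.0625 [523.7 267.4  85. ]
amber 265.5 [620.8 277.   85. ]
teal 276.125 [679.1  57.5  75. ]
```

```bash
cat >>h.py <<'E'
from scipy.spatial.transform import Rotation as Ro
np.set_printoptions(precision=2,suppress=True)
yaw=-76.3;c,s=np.cos(np.radians(yaw)),np.sin(np.radians(yaw));q=3**.5/2
HX=np.array([c*q,s*q,.5]);HY=np.array([-s,c,0]);HZ=np.cross(HX,HY)
HO=np.array([613.05,-175.3,125.]);H=np.c_[HX,HY,HZ]
def hp(x,y,z):return HO+H@[x,y,z]
FLIP=np.diag([-1.,1,-1])                       # tool = object frame, x and z reversed
def down(a):                                     # tool down, tool y at world yaw a (deg)
    return Ro.from_euler("z",a-90,degrees=True).as_matrix()@FLIP
def headR(a=0):return H@FLIP@Ro.from_euler("z",a,degrees=True).as_matrix()
def cur():
    st=env.state();w,x,y,z=st["tool_rot"];return st["tool_pos"],Ro.from_quat([x,y,z,w]).as_matrix(),st
def plan(p0,R0,p1,R1,lab=""):
    """equal rows [shift/30, turn/6deg] taking p0,R0 to p1,R1"""
    rv=Ro.from_matrix(R0.T@R1).as_rotvec(degrees=True);d=R0.T@(p1-p0)
    N=int(max(1,np.ceil(np.abs(rv).max()/5.9),np.ceil(np.abs(d).max()/29)))
    while 1:
        A=sum(Ro.from_rotvec(rv*k/N,degrees=True).as_matrix() for k in range(N));t=np.linalg.solve(A,d)
        if np.abs(t).max()<=29:break
        N+=1
    r=Ro.from_rotvec(rv/N,degrees=True).as_matrix();p=p0.copy();R=R0.copy();path=[]
    for k in range(N):
        p=p+R@t;R=R@r;path.append(p)
    print(lab,"N",N,"row",np.round(np.r_[t/30,rv/N/6],3).tolist(),"mid",path[N//2-1],"end",p1)
E
cat >m2.py <<'E'
from h import *
T=cv2.imread("pics/top0.png")[:,:,::-1].copy()
for th in(140,165,185):
    w=lambda h,r:(h[...,1]<60)&(h[...,2]>th)
    ca=blobs(T,(305,220,340,268),w,8);ca=[b for b in ca if not 238<b[2]<250]
    W=np.array([plane("top",q,4)[:2] for q in np.vstack([b[3] for b in ca])],np.float32);r=cv2.minAreaRect(W);print(th,r,cv2.boxPoints(r).tolist())
# rear plate portion, front portion edges along the plate axis
p,R,st=cur()
A=hp(67,-1,60);plan(p,R,A,headR(45),"to above latch")
E
python3 m2.py
```

```text
140 ((415.5967712402344, -198.98977661132812), (47.01789093017578, 113.0111083984375), 82.9430160522461) [[356.6310729980469, -215.37855529785156], [468.7860412597656, -229.26271057128906], [474.5624694824219, -182.6009979248047], [362.4075012207031, -168.7168426513672]]
165 ((415.5967712402344, -198.98977661132812), (47.01789093017578, 113.0111083984375), 82.9430160522461) [[356.6310729980469, -215.37855529785156], [468.7860412597656, -229.26271057128906], [474.5624694824219, -182.6009979248047], [362.4075012207031, -168.7168426513672]]
185 ((415.5967712402344, -198.98977661132812), (47.01789093017578, 113.0111083984375), 82.9430160522461) [[356.6310729980469, -215.37855529785156], [468.7860412597656, -229.26271057128906], [474.5624694824219, -182.6009979248047], [362.4075012207031, -168.7168426513672]]
to above latch N 35 row [-0.944, 0.088, 0.276, 0.018, -0.162, 0.478] mid [585.41 308.67 169.44] end [ 618.72 -202.76  210.46]
```

Call:
apply_moves(series=[[[-0.94, 0.09, 0.28, 0.02, -0.16, 0.48, 1], [-0.94, 0.09, 0.28, 0.02, -0.16, 0.48, 1], [-0.94, 0.09, 0.28, 0.02, -0.16, 0.48, 1], [-0.94, 0.09, 0.28, 0.02, -0.16, 0.48, 1], [-0.94, 0.09, 0.28, 0.02, -0.16, 0.48, 1]]])

```text
time: 0.6
tool_pos: [332.2, 546.8, 207.0]
tool_rot: [0.041, 0.282, 0.958, -0.012]
ft_force: [0.3, 1.0, -0.4]
opening: 0.148
finger_force: 0.0
```

Call:
apply_moves(series=[[[-0.94, 0.09, 0.28, 0.02, -0.16, 0.48, 1], [-0.94, 0.09, 0.28, 0.02, -0.16, 0.48, 1], [-0.94, 0.09, 0.28, 0.02, -0.16, 0.48, 1], [-0.94, 0.09, 0.28, 0.02, -0.16, 0.48, 1], [-0.94, 0.09, 0.28, 0.02, -0.16, 0.48, 1]]])

```text
time: 1.1
tool_pos: [453.7, 467.2, 181.9]
tool_rot: [0.08, 0.4, 0.913, -0.024]
ft_force: [0.3, 0.4, -1.1]
opening: -0.002
finger_force: 0.0
```

```bash
python3 - <<'E'
from h import *
p,R,st=cur();print(st["time"],p,st["joint_positions"])
A=hp(70,-1,60);plan(p,R,A,headR(45))
E
```

```text
1.1 [453.72 467.21 181.92] [ 0.81  0.42  1.62 -0.19  1.09  0.15]
 N 25 row [-0.949, 0.091, 0.273, 0.017, -0.162, 0.477] mid [642.98 171.39 171.84] end [ 619.33 -205.29  211.96]
```

Call:
apply_moves(series=[[[-0.95, 0.09, 0.27, 0.02, -0.16, 0.48, 1], [-0.95, 0.09, 0.27, 0.02, -0.16, 0.48, 1], [-0.95, 0.09, 0.27, 0.02, -0.16, 0.48, 1], [-0.95, 0.09, 0.27, 0.02, -0.16, 0.48, 1], [-0.95, 0.09, 0.27, 0.02, -0.16, 0.48, 1]]])

```text
time: 1.6
tool_pos: [553.6, 358.1, 170.5]
tool_rot: [0.118, 0.51, 0.851, -0.035]
ft_force: [-0.2, -0.4, -0.0]
opening: -0.001
finger_force: 0.0
```

Call:
apply_moves(series=[[[-0.95, 0.09, 0.27, 0.02, -0.16, 0.48, 1], [-0.95, 0.09, 0.27, 0.02, -0.16, 0.48, 1], [-0.95, 0.09, 0.27, 0.02, -0.16, 0.48, 1], [-0.95, 0.09, 0.27, 0.02, -0.16, 0.48, 1], [-0.95, 0.09, 0.27, 0.02, -0.16, 0.48, 1]]])

```text
time: 2.1
tool_pos: [623.5, 227.4, 170.1]
tool_rot: [0.155, 0.611, 0.775, -0.046]
ft_force: [0.3, 0.7, 0.3]
opening: 0.004
finger_force: 0.0
```

Call:
apply_moves(series=[[[-0.95, 0.09, 0.27, 0.02, -0.16, 0.48, 1], [-0.95, 0.09, 0.27, 0.02, -0.16, 0.48, 1], [-0.95, 0.09, 0.27, 0.02, -0.16, 0.48, 1], [-0.95, 0.09, 0.27, 0.02, -0.16, 0.48, 1], [-0.95, 0.09, 0.27, 0.02, -0.16, 0.48, 1]]])

```text
time: 2.6
tool_pos: [658.4, 83.5, 178.7]
tool_rot: [0.188, 0.702, 0.685, -0.056]
ft_force: [0.5, 0.7, -0.1]
opening: 0.001
finger_force: 0.0
```

Call:
apply_moves(series=[[[-0.95, 0.09, 0.27, 0.02, -0.16, 0.48, 1], [-0.95, 0.09, 0.27, 0.02, -0.16, 0.48, 1], [-0.95, 0.09, 0.27, 0.02, -0.16, 0.48, 1], [-0.95, 0.09, 0.27, 0.02, -0.16, 0.48, 1], [-0.95, 0.09, 0.27, 0.02, -0.16, 0.48, 1]]])

```text
time: 3.1
tool_pos: [655.7, -64.0, 193.8]
tool_rot: [0.218, 0.78, 0.582, -0.064]
ft_force: [-0.1, 0.8, -0.4]
opening: 0.001
finger_force: 0.0
```

Call:
apply_moves(series=[[[-0.95, 0.09, 0.27, 0.02, -0.16, 0.48, 1], [-0.95, 0.09, 0.27, 0.02, -0.16, 0.48, 1], [-0.95, 0.09, 0.27, 0.02, -0.16, 0.48, 1], [-0.95, 0.09, 0.27, 0.02, -0.16, 0.48, 1], [-0.95, 0.09, 0.27, 0.02, -0.16, 0.48, 1]]])

```text
time: 3.6
tool_pos: [615.0, -205.4, 212.6]
tool_rot: [0.244, 0.845, 0.47, -0.072]
ft_force: [-0.1, 0.5, -0.2]
opening: 0.001
finger_force: 0.0
```

```bash
python3 - <<'E'
from h import *
p,R,st=cur();print(st["time"],p,st["joint_positions"])
d=np.array([-1,1])/2**.5;e=np.array([1,1])/2**.5
P=lambda a,b,z:hp(*(a*d+b*e),z)
print("head coords",H.T@(p-HO))
A=P(-50,49,60);B=P(-50,49,25);Cc=P(-71,49,25)
print(H@FLIP@Ro.from_euler('z',45,degrees=True).as_matrix()[:,0]@(H@np.r_[d,0]))
R1=headR(45)
plan(p,R,A,R1);plan(A,R1,B,R1);plan(B,R1,Cc,R1)
E
```

```text
3.6 [ 615.02 -205.35  212.63] [-0.18  0.31  1.79 -0.61  0.92  0.72]
head coords [69.51 -5.21 61.06]
0.9999999999999998
 N 1 row [0.095, 0.118, 0.034, -0.114, 0.002, -0.064] mid [ 619.62 -205.22  211.96] end [ 619.62 -205.22  211.96]
 N 2 row [0.0, 0.0, 0.583, 0.0, 0.0, 0.0] mid [ 621.69 -213.72  196.81] end [ 623.76 -222.22  181.65]
 N 1 row [-0.7, -0.0, -0.0, 0.0, 0.0, 0.0] mid [ 612.38 -238.23  189.08] end [ 612.38 -238.23  189.08]
```

Call:
apply_moves(series=[[[0.1, 0.12, 0.03, -0.11, 0, -0.06, 1], [0, 0, 0.4, 0, 0, 0, 1], [0, 0, 0.4, 0, 0, 0, 1], [0, 0, 0.37, 0, 0, 0, 1], [0, 0, 0, 0, 0, 0, 1]]])

```text
time: 4.1
tool_pos: [623.3, -220.8, 178.8]
tool_rot: [0.248, 0.842, 0.475, -0.071]
ft_force: [-1.0, 0.8, -0.6]
opening: 0.001
finger_force: 0.0
```

Call:
apply_moves(series=[[[-0.18, 0, 0, 0, 0, 0, 1], [-0.18, 0, 0, 0, 0, 0, 1], [-0.18, 0, 0, 0, 0, 0, 1], [-0.18, 0, 0, 0, 0, 0, 1], [0, 0, 0, 0, 0, 0, 1]]])

```text
time: 4.6
tool_pos: [612.7, -238.0, 190.4]
tool_rot: [0.25, 0.842, 0.474, -0.069]
ft_force: [0.1, 0.3, -0.1]
opening: -0.005
finger_force: 0.1
```

Call:
apply_moves(series=[[[0.2, 0, 0, 0, 0, 0, 1], [0, 0, -1, 0, 0, 0, 0.2], [0, 0, -1, 0, 0, 0, -1], [0, 0, -1, 0, 0, 0, -1], [0, 0, -1, 0, 0, 0, -1]]])

```text
time: 5.1
tool_pos: [602.3, -174.2, 293.0]
tool_rot: [0.25, 0.841, 0.474, -0.069]
ft_force: [0.2, -0.2, 0.4]
opening: 0.682
finger_force: 0.0
```

```bash
python3 - <<'E'
from h import *
p,R,st=cur();print(st["time"],p,st["joint_positions"])
# camera grasp: camera origin on table, yaw
a=-7.06;O=np.array([417.6,-199.2]);u=np.array([np.cos(np.radians(a)),np.sin(np.radians(a))])
g=O-3*u
R1=down(90+a)
G=lambda z:np.array([*g,z])
plan(p,R,G(180),R1);plan(G(180),R1,G(26),R1)
E
```

```text
5.1 [ 602.26 -174.17  292.98] [-0.12  0.19  1.77 -0.57  1.06  0.67]
 N 19 row [0.169, -0.386, 0.114, -0.065, 0.305, -0.975] mid [ 516.79 -139.32  225.04] end [ 414.62 -198.83  180.  ]
 N 6 row [0.0, 0.0, 0.856, 0.0, 0.0, 0.0] mid [ 414.62 -198.83  103.  ] end [ 414.62 -198.83   26.  ]
```

Call:
apply_moves(series=[[[0.17, -0.39, 0.11, -0.06, 0.3, -0.97, -1], [0.17, -0.39, 0.11, -0.06, 0.3, -0.97, -1], [0.17, -0.39, 0.11, -0.06, 0.3, -0.97, -1], [0.17, -0.39, 0.11, -0.06, 0.3, -0.97, -1], [0.17, -0.39, 0.11, -0.06, 0.3, -0.97, -1]]])

```text
time: 5.6
tool_pos: [560.2, -145.1, 251.0]
tool_rot: [0.2, 0.693, 0.691, -0.057]
ft_force: [-0.5, 0.5, -0.2]
opening: 0.999
finger_force: 0.0
```

Call:
apply_moves(series=[[[0.17, -0.39, 0.11, -0.06, 0.3, -0.97, -1], [0.17, -0.39, 0.11, -0.06, 0.3, -0.97, -1], [0.17, -0.39, 0.11, -0.06, 0.3, -0.97, -1], [0.17, -0.39, 0.11, -0.06, 0.3, -0.97, -1], [0.17, -0.39, 0.11, -0.06, 0.3, -0.97, -1]]])

```text
time: 6.1
tool_pos: [503.3, -139.9, 219.0]
tool_rot: [0.135, 0.496, 0.857, -0.04]
ft_force: [-0.5, 0.5, 0.9]
opening: 1.001
finger_force: 0.0
```

Call:
apply_moves(series=[[[0.17, -0.39, 0.11, -0.06, 0.3, -0.97, -1], [0.17, -0.39, 0.11, -0.06, 0.3, -0.97, -1], [0.17, -0.39, 0.11, -0.06, 0.3, -0.97, -1], [0.17, -0.39, 0.11, -0.06, 0.3, -0.97, -1], [0.17, -0.39, 0.11, -0.06, 0.3, -0.97, -1]]])

```text
time: 6.6
tool_pos: [446.5, -162.6, 195.6]
tool_rot: [0.062, 0.265, 0.962, -0.021]
ft_force: [-0.4, 0.8, -1.0]
opening: 1.005
finger_force: 0.0
```

Call:
apply_moves(series=[[[0.17, -0.39, 0.11, -0.06, 0.3, -0.97, -1], [0.17, -0.39, 0.11, -0.06, 0.3, -0.97, -1], [0.17, -0.39, 0.11, -0.06, 0.3, -0.97, -1], [0.17, -0.39, 0.11, -0.06, 0.3, -0.97, -1], [0, 0, 0, 0, 0, 0, -1]]])

```text
time: 7.1
tool_pos: [411.3, -199.5, 181.1]
tool_rot: [-0.001, 0.069, 0.998, -0.005]
ft_force: [0.2, 0.7, -0.4]
opening: 0.999
finger_force: 0.0
```

```bash
python3 - <<'E'
from h import *
p,R,st=cur();print(st["time"],p,st["joint_positions"])
R1=down(90-7.06)
G=lambda z:np.array([414.62,-198.83,z])
plan(p,R,G(160),R1);plan(G(160),R1,G(25),R1)
# check latch with pictures while out of the way
T=env.get_image("top");S=env.get_image("side")
b,a=[(x[0],x[1],x[2]) for x in blobs(T,(340,158,368,188),red,1)],[(x[0],x[1],x[2]) for x in blobs(S,(295,195,325,228),red,1)]
print(b,a)
if a and b:
    w,er=tri(a[0][1:],b[0][1:]);h=H.T@(w-HO);print(h,er,np.arctan2(h[0]-58,h[1]+36))
E
```

```text
7.1 [ 411.32 -199.51  181.11] [-0.54  0.06  2.07 -0.01  1.01 -1.97]
 N 1 row [-0.106, 0.044, 0.703, -0.093, -0.005, -0.133] mid [ 414.62 -198.83  160.  ] end [ 414.62 -198.83  160.  ]
 N 5 row [0.0, 0.0, 0.9, 0.0, 0.0, 0.0] mid [ 414.62 -198.83  106.  ] end [ 414.62 -198.83   25.  ]
[(20.15625, np.float64(355.2051033591731), np.float64(174.58727390180877))] [(31.375, np.float64(303.4709495351926), np.float64(211.93666998671978))]
[ 92.9  -31.74  13.88] 3.414906420143245 1.449379714204948
```

Call:
apply_moves(series=[[[-0.11, 0.04, 0.7, -0.09, 0, -0.13, -1], [0, 0, 0.9, 0, 0, 0, -1], [0, 0, 0.9, 0, 0, 0, -1], [0, 0, 0.9, 0, 0, 0, -1], [0, 0, 0.9, 0, 0, 0, -1]]])

```text
time: 7.7
tool_pos: [415.3, -197.2, 51.6]
tool_rot: [0.001, 0.062, 0.998, -0.0]
ft_force: [-0.5, -0.3, 0.5]
opening: 1.004
finger_force: 0.0
```

Call:
apply_moves(series=[[[0, 0, 0.45, 0, 0, 0, -1], [0, 0, 0.45, 0, 0, 0, -1], [0, 0, 0, 0, 0, 0, -1], [0, 0, 0, 0, 0, 0, 0], [0, 0, 0, 0, 0, 0, 0.5]]])

```text
time: 8.2
tool_pos: [415.5, -198.0, 26.0]
tool_rot: [0.001, 0.061, 0.998, -0.0]
ft_force: [0.0, 0.1, -0.2]
opening: 0.695
finger_force: 0.0
```

Call:
apply_moves(series=[[[0, 0, 0, 0, 0, 0, 1], [0, 0, 0, 0, 0, 0, 1], [0, 0, 0, 0, 0, 0, 1], [0, 0, 0, 0, 0, 0, 1], [0, 0, 0, 0, 0, 0, 1]]])

```text
time: 8.7
tool_pos: [415.9, -198.4, 26.4]
tool_rot: [0.001, 0.061, 0.998, -0.0]
ft_force: [-0.5, -0.1, 5.9]
opening: 0.625
finger_force: 64.8
```

```bash
python3 - <<'E'
from h import *
p,R,st=cur();print(st["time"],p,R,st["opening"],st["finger_force"],st["ft_force"])
S=env.get_image("side");cv2.imwrite("pics/g1.png",cv2.resize(S[215:310,170:290],None,fx=5,fy=5,interpolation=cv2.INTER_CUBIC)[:,:,::-1])
E
```

```text
8.7 [ 415.86 -198.42   26.39] [[-0.99  0.12  0.  ]
 [ 0.12  0.99 -0.  ]
 [-0.   -0.   -1.  ]] 0.6248037501470955 64.83380556106567 [-0.49 -0.11  5.9 ]
```

View pics/g1.png

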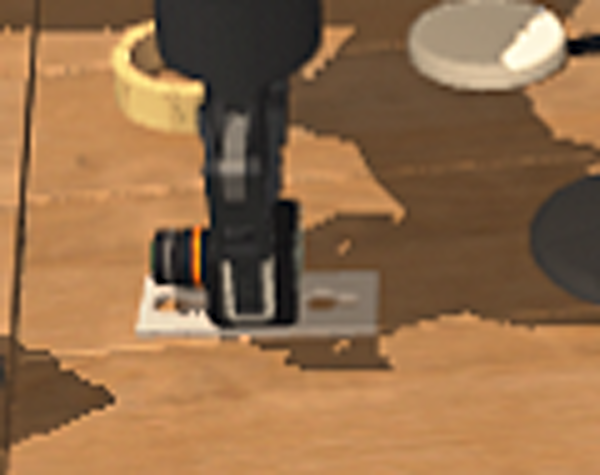

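The picture shows the gripper holding the block squarely: block at crop (255,280), plate flat, fingertips just above the plate. Next, lift it and carry it above the head.

```bash
python3 - <<'E'
from h import *
p,R,st=cur()
U=p+[0,0,180];A=hp(12.2,0,26.4+60);R1=headR(0)
plan(p,R,U,R);plan(U,R,A,R1)
E
```

```text
N 7 row [-0.002, -0.0, -0.857, 0.0, 0.0, 0.0] mid [ 415.82 -198.42  103.53] end [ 415.82 -198.42  206.39]
 N 12 row [-0.334, 0.475, 0.057, 0.252, -0.362, 0.939] mid [ 502.16 -141.99  198.6 ] end [ 605.32 -143.59  205.92]
```

Call:
apply_moves(series=[[[0, 0, -0.3, 0, 0, 0, 1], [0, 0, -0.9, 0, 0, 0, 1], [0, 0, -0.9, 0, 0, 0, 1], [0, 0, -0.9, 0, 0, 0, 1], [0, 0, -0.9, 0, 0, 0, 1]]])

```text
time: 9.25
tool_pos: [413.3, -196.8, 142.6]
tool_rot: [-0.001, 0.061, 0.998, 0.001]
ft_force: [0.3, -0.9, -4.5]
opening: 0.619
finger_force: 64.1
```

Call:
apply_moves(series=[[[0, 0, -0.9, 0, 0, 0, 1], [0, 0, -0.9, 0, 0, 0, 1], [0, 0, -0.3, 0, 0, 0, 1], [-0.33, 0.47, 0.06, 0.25, -0.36, 0.94, 1], [-0.33, 0.47, 0.06, 0.25, -0.36, 0.94, 1]]])

```text
time: 9.75
tool_pos: [438.2, -173.1, 200.8]
tool_rot: [0.036, 0.162, 0.986, -0.028]
ft_force: [-0.3, -0.1, -3.0]
opening: 0.621
finger_force: 64.4
```

Call:
apply_moves(series=[[[-0.33, 0.47, 0.06, 0.25, -0.36, 0.94, 1], [-0.33, 0.47, 0.06, 0.25, -0.36, 0.94, 1], [-0.33, 0.47, 0.06, 0.25, -0.36, 0.94, 1], [-0.33, 0.47, 0.06, 0.25, -0.36, 0.94, 1], [-0.33, 0.47, 0.06, 0.25, -0.36, 0.94, 1]]])

```text
time: 10.25
tool_pos: [515.3, -137.0, 194.1]
tool_rot: [0.121, 0.394, 0.906, -0.097]
ft_force: [-0.9, -0.9, -3.0]
opening: 0.622
finger_force: 64.4
```

Call:
apply_moves(series=[[[-0.33, 0.47, 0.06, 0.25, -0.36, 0.94, 1], [-0.33, 0.47, 0.06, 0.25, -0.36, 0.94, 1], [-0.33, 0.47, 0.06, 0.25, -0.36, 0.94, 1], [-0.33, 0.47, 0.06, 0.25, -0.36, 0.94, 1], [-0.33, 0.47, 0.06, 0.25, -0.36, 0.94, 1]]])

```text
time: 10.75
tool_pos: [600.8, -142.8, 200.3]
tool_rot: [0.199, 0.599, 0.759, -0.16]
ft_force: [0.1, -0.9, -2.5]
opening: 0.623
finger_force: 64.4
```

```bash
python3 - <<'E'
from h import *
p,R,st=cur();R1=headR(0)
print(st["time"],p,H.T@(p-HO),Ro.from_matrix(R1.T@R).as_rotvec(degrees=True),st["ft_force"],st["opening"],st["joint_positions"])
plan(p,R,hp(12.2,0,26.4+16),R1)
S=env.get_image("side");T=env.get_image("top")
a=cv2.resize(S[170:270,240:340],None,fx=4,fy=4,interpolation=cv2.INTER_CUBIC)
b=cv2.resize(T[130:230,290:390],None,fx=4,fy=4,interpolation=cv2.INTER_CUBIC)
cv2.imwrite("pics/g2.png",cv2.hconcat([a,b])[:,:,::-1])
E
```

```text
10.75 [ 600.8  -142.81  200.3 ] [ 7.8  -4.2  82.44] [0.31 0.41 0.15] [ 0.05 -0.91 -2.55] 0.6229559364015128 [-0.07  0.29  1.84 -0.62  0.94  0.05]
 N 2 row [-0.077, 0.073, 0.667, -0.026, -0.034, -0.012] mid [ 605.63 -153.87  184.04] end [ 610.53 -164.97  167.82]
```

View pics/g2.png

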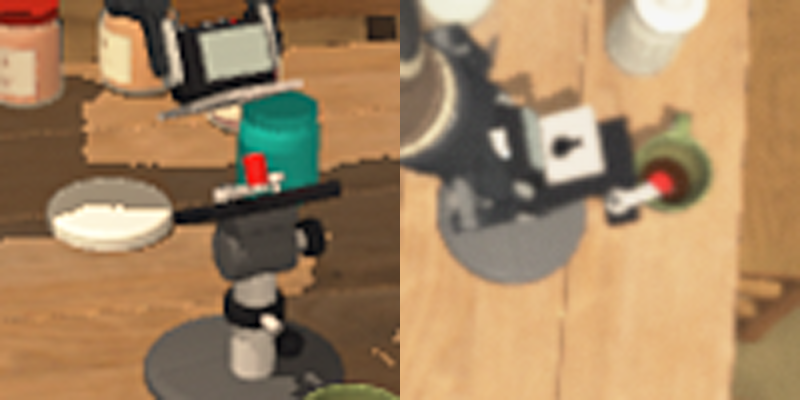

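The camera hangs parallel over the head, and the plate's rear end with its keyhole shows at top-crop (570,145). I'll go to hover and measure the plate in head coordinates.

Call:
apply_moves(series=[[[-0.08, 0.07, 0.45, -0.03, -0.03, -0.01, 1], [-0.07, 0.07, 0.45, -0.03, -0.03, -0.01, 1], [0, 0, 0.43, 0, 0, 0, 1], [0, 0, 0, 0, 0, 0, 1], [0, 0, 0, 0, 0, 0, 1]]])

```text
time: 11.35
tool_pos: [610.7, -166.3, 169.3]
tool_rot: [0.204, 0.596, 0.76, -0.159]
ft_force: [0.2, -0.2, -2.5]
opening: 0.622
finger_force: 64.5
```

```bash
cat >m3.py <<'E'
from h import *
p,R,st=cur();R1=headR(0);hc=H.T@(p-HO)
print(st["time"],hc,Ro.from_matrix(R1.T@R).as_rotvec(degrees=True),st["ft_force"],st["joint_positions"])
T=env.get_image("top");h=hc[2]-26.4+4
def hpl(px):
    o,d=ray("top",px);k=(h-HZ@(o-HO))/(HZ@d);return (H.T@(o+k*d-HO))[:2]
bl=blobs(T,(315,145,360,185),white,8)
for b in bl[:3]:
    W=np.array([hpl(q) for q in b[3]],np.float32);r=cv2.minAreaRect(W);print(b[0],b[1],b[2],r,"x",W[:,0].min(),W[:,0].max(),"y",W[:,1].min(),W[:,1].max())
E
python3 m3.py
```

```text
11.35 [14.09 -0.16 43.03] [-0.16  0.04 -0.12] [ 0.22 -0.17 -2.49] [-0.11  0.35  1.84 -0.66  0.87  0.06]
261.375 337.4264008448908 167.45914036346247 ((48.18699645996094, 3.591411590576172), (49.36114501953125, 57.36589050292969), 0.44609302282333374) x 23.408024 73.028625 y -24.972786 32.1037
50.28125 347.1698518748705 179.14628651336233 ((70.67349243164062, -37.82989501953125), (36.601348876953125, 16.950544357299805), 10.244738578796387) x 52.6698 89.771194 y -47.881256 -30.96208
24.8125 350.066120906801 145.8320738874895 ((94.83503723144531, 52.05308151245117), (8.657472610473633, 34.07615661621094), 74.35223388671875) x 79.466896 112.346405 y 46.40731 60.816944
```

```bash
cat >>m3.py <<'E'
W=np.array([hpl(q) for q in bl[0][3]])
e=W[(abs(W[:,1])<15)&(W[:,0]>55)];print("rear edge",np.median(e[:,0]),e[:,0].min(),e[:,0].max())
for lo,hi in((48,56),(56,64)):
    k=W[(W[:,0]>lo)&(W[:,0]<hi)];print("sides",np.median(k[k[:,1]>12][:,1]),np.median(k[k[:,1]<-12][:,1]))
pz=np.array([hpl(q) for q in bl[0][3]]);cv2.imwrite("pics/g3.png",cv2.resize(T[140:190,310:365],None,fx=10,fy=10,interpolation=cv2.INTER_CUBIC)[:,:,::-1])
E
python3 m3.py
```

```text
11.4 [14.43  0.6  43.77] [-0.25  0.01 -0.1 ] [ 0.07  0.61 -3.72] [-0.11  0.35  1.84 -0.66  0.87  0.06]
261.875 337.4167064439141 167.14625099443117 ((48.62330627441406, 3.712167739868164), (55.95932388305664, 49.8103141784668), 89.49685668945312) x 23.869034 73.65569 y -24.260012 31.888159
50.1875 347.09708385222086 179.15940224159402 ((70.6446533203125, -37.77120590209961), (36.25938034057617, 17.2325439453125), 11.02483081817627) x 52.883163 89.83239 y -48.037666 -30.965244
25.09375 350.08338522208385 145.8439705271897 ((95.37094116210938, 51.72513961791992), (8.648139953613281, 33.317100524902344), 74.35255432128906) x 80.10914 112.51565 y 45.990116 60.38206
rear edge 72.70300007177224 72.08371083516647 73.1529980187639
sides 23.834255247486077 -23.721977487072913
sides 23.70221199995737 -23.78600839200412
```

View pics/g3.png

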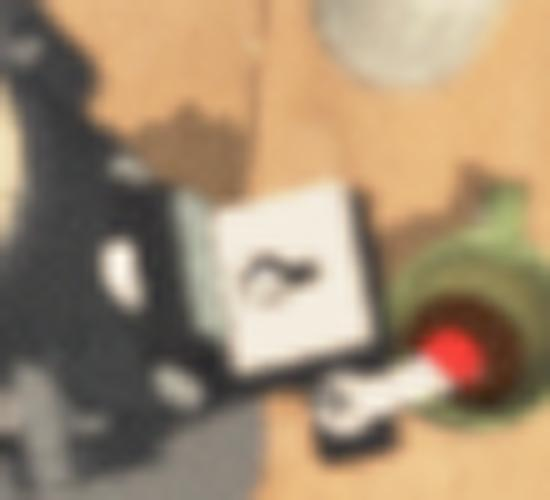

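The plate is laterally centred (sides ±23.8 mm) and the rear edge is about 71 mm up the head. That puts it 2–3 mm too far uphill, with the screw visible in the entry. I'll shift it downhill and lower.

Call:
apply_moves(series=[[[0.09, 0, 0, 0.03, 0, 0.02, 1], [0, 0, 0.1, 0, 0, 0, 1], [0, 0, 0.1, 0, 0, 0, 1], [0, 0, 0.07, 0, 0, 0, 1], [0, 0, 0.05, 0, 0, 0, 1]]])

```text
time: 11.95
tool_pos: [612.2, -168.1, 160.4]
tool_rot: [0.204, 0.596, 0.76, -0.159]
ft_force: [-0.3, 0.5, -2.6]
opening: 0.624
finger_force: 64.5
```

Call:
apply_moves(series=[[[0, 0, 0.05, 0, 0, 0, 1], [0, 0, 0.05, 0, 0, 0, 1], [0, 0, 0, 0, 0, 0, 1], [0, 0, 0, 0, 0, 0, 1], [0, 0, 0, 0, 0, 0, 1]]])

```text
time: 12.45
tool_pos: [612.8, -169.5, 158.2]
tool_rot: [0.204, 0.597, 0.76, -0.159]
ft_force: [-0.1, 0.2, -3.3]
opening: 0.622
finger_force: 64.5
```

```bash
python3 m3.py
```

```text
12.45 [11.69  1.15 31.59] [-0.11 -0.01  0.01] [-0.09  0.21 -3.33] [-0.11  0.37  1.84 -0.67  0.86  0.08]
257.78125 337.79473774598944 167.93042085909403 ((45.769569396972656, 4.305871963500977), (56.23408889770508, 49.983699798583984), 89.47737884521484) x 20.758005 70.62556 y -23.807087 32.618637
50.59375 347.1102789787935 179.15773625694874 ((67.45681762695312, -35.233787536621094), (37.11085891723633, 17.139324188232422), 11.024828910827637) x 49.277576 86.9238 y -45.48603 -28.375307
25.25 350.0522896039604 145.83962458745876 ((92.07673645019531, 55.57079315185547), (8.75549030303955, 34.52791213989258), 74.35224914550781) x 76.502846 109.75459 y 49.87 64.442764
rear edge 69.99168408235894 69.34555572701986 70.6255535496083
sides 24.121409168119143 -23.434219478013596
sides 24.324482876649192 -23.40090572096467
```

Call:
apply_moves(series=[[[0.01, 0, 0.05, 0, 0, 0, 1], [0, -0.01, 0.05, 0, 0, 0, 1], [0, 0, 0.04, 0, 0, 0, 1], [0, 0, 0, 0, 0, 0, 1], [0, 0, 0, 0, 0, 0, 1]]])

```text
time: 13.0
tool_pos: [612.9, -171.4, 154.2]
tool_rot: [0.204, 0.596, 0.76, -0.159]
ft_force: [-0.0, -0.2, -2.8]
opening: 0.625
finger_force: 64.6
```

```bash
python3 m3.py | egrep -v "^2|^5"
```

```text
13.0 [11.28  0.75 27.26] [-0.1  -0.01  0.  ] [-0.04 -0.23 -2.77] [-0.12  0.38  1.84 -0.67  0.85  0.08]
rear edge 69.63958214671003 69.12782877895724 70.20792699071046
sides 24.057180458011654 -23.863100302811503
sides 23.972281210010813 -24.131477151372096
```

Call:
apply_moves(series=[[[0, 0, 0.02, 0, 0, 0, 1], [0, 0, 0.02, 0, 0, 0, 1], [0, 0, 0, 0, 0, 0, 1]]])

```text
time: 13.35
tool_pos: [612.9, -171.4, 154.1]
tool_rot: [0.204, 0.597, 0.76, -0.159]
ft_force: [-3.3, 4.1, 2.2]
opening: 0.622
finger_force: 65.6
```

Call:
apply_moves(series=[[[0.08, 0, 0, 0, 0, 0, 1], [0.08, 0, 0, 0, 0, 0, 1], [0.08, 0, 0, 0, 0, 0, 1], [0.08, 0, 0, 0, 0, 0, 1], [0, 0, 0, 0, 0, 0, 1]]])

```text
time: 13.85
tool_pos: [612.6, -164.0, 150.0]
tool_rot: [0.206, 0.596, 0.76, -0.159]
ft_force: [0.2, 0.4, 4.4]
opening: 0.627
finger_force: 65.6
```

```bash
python3 m3.py | egrep -v "^2|^5"
```

```text
13.85 [ 2.89  2.24 27.16] [-0.28 -0.12  0.02] [0.21 0.39 4.41] [-0.1   0.38  1.85 -0.68  0.84  0.1 ]
rear edge 61.397483200426535 60.83544817918277 62.02698069675719
sides 25.243377717799873 -22.172111846231367
sides 20.18357582146039 -18.77653512864138
```

Call:
apply_moves(series=[[[0.05, -0.03, 0, 0.03, 0.01, 0, 1], [0.06, -0.02, 0, 0, 0, 0, 1], [0.06, 0, 0, 0, 0, 0, 1], [0.03, 0, 0, 0, 0, 0, 1], [0, 0, 0, 0, 0, 0, 1]]])

```text
time: 14.4
tool_pos: [609.8, -159.3, 146.9]
tool_rot: [0.204, 0.596, 0.76, -0.16]
ft_force: [0.6, -0.9, 6.6]
opening: 0.626
finger_force: 65.5
```

```bash
python3 m3.py | egrep -v "^2|^5"
```

```text
14.4 [-3.2   0.66 27.09] [-0.09 -0.06  0.  ] [ 0.65 -0.91  6.63] [-0.1   0.38  1.85 -0.68  0.85  0.11]
rear edge 55.30004901965587 55.02281434046235 55.78976377957511
sides 21.15409261369301 -20.248052352203203
sides nan nan
  return _methods._mean(a, axis=axis, dtype=dtype,
  ret = ret.dtype.type(ret / rcount)
```

Call:
apply_moves(series=[[[0.04, 0, 0, 0, 0, 0, 1], [0.03, 0, 0, 0, 0, 0, 1], [0, 0, 0, 0, 0, 0, 1]]])

```text
time: 14.75
tool_pos: [609.6, -158.6, 146.5]
tool_rot: [0.205, 0.596, 0.759, -0.16]
ft_force: [2.0, -3.4, 6.7]
opening: 0.623
finger_force: 65.4
```

```bash
python3 m3.py 2>/dev/null| egrep -v "^2|^5"
```

```text
14.75 [-4.02  0.63 27.1 ] [-0.07 -0.16  0.  ] [ 2.02 -3.38  6.73] [-0.09  0.38  1.85 -0.69  0.85  0.12]
```

Call:
apply_moves(series=[[[0.05, 0, 0, 0, 0, 0, 1], [0.05, 0, 0, 0, 0, 0, 1], [0, 0, 0, 0, 0, 0, 1]]])

```text
time: 15.1
tool_pos: [609.6, -158.3, 146.5]
tool_rot: [0.206, 0.596, 0.759, -0.162]
ft_force: [2.1, -10.0, 8.0]
opening: 0.623
finger_force: 65.3
```

```bash
sed -i 's/W\[:,0\]>55)/W[:,0]>45)/; s/(48,56),(56,64)/(36,44),(44,50)/' m3.py; python3 m3.py 2>/dev/null| egrep -v "^2|^5"
```

```text
15.1 [-4.3   0.68 27.32] [-0.04 -0.4  -0.03] [ 2.1  -9.95  7.99] [-0.09  0.38  1.85 -0.69  0.85  0.12]
rear edge 54.30366487178509 53.77142038259784 54.79265687139502
sides 24.844560140284546 -23.67715439821301
sides 23.86493027329955 -23.794883963206225
```

The plate is hard against the screws: 14 N, and the rear edge is about 1 mm from nominal once the edge bias is taken off. Now ease off, release and back out.

Call:
apply_moves(series=[[[-0.08, 0, -0.02, 0, 0, 0, 1], [0, 0, 0, 0, 0, 0, 0.1], [0, 0, 0, 0, 0, 0, -0.3], [0, 0, 0, 0, 0, 0, -0.6], [0, 0, 0, 0, 0, 0, -0.6]]])

```text
time: 15.65
tool_pos: [606.4, -156.1, 143.2]
tool_rot: [0.201, 0.597, 0.76, -0.161]
ft_force: [0.5, 1.2, 0.3]
opening: 0.801
finger_force: 0.0
```

Call:
apply_moves(series=[[[0, 0, -0.2, 0, 0, 0, -0.7], [0, 0, -0.5, 0, 0, 0, -0.7], [0, 0, -0.9, 0, 0, 0, -0.7], [0, 0, -0.9, 0, 0, 0, -0.7], [0, 0, -0.5, 0, 0, 0, 1]]])

```text
time: 16.15
tool_pos: [598.3, -111.5, 225.8]
tool_rot: [0.204, 0.597, 0.76, -0.159]
ft_force: [0.3, -0.4, 0.4]
opening: 0.7
finger_force: 0.0
```

```bash
python3 - <<'E'
from h import *
p,R,st=cur();print(st["time"],H.T@(p-HO),st["opening"])
d=np.array([-1,1])/2**.5;e=np.array([1,1])/2**.5
P=lambda a,b,z:hp(*(a*d+b*e),z);R1=headR(45)
A=P(-114,46,75);B=P(-114,46,25);E=P(-58,46,25)
plan(p,R,A,R1);plan(A,R1,B,R1);plan(B,R1,E,R1)
S=env.get_image("side");cv2.imwrite("pics/g4.png",cv2.resize(S[170:290,230:350],None,fx=5,fy=5,interpolation=cv2.INTER_CUBIC)[:,:,::-1])
E
```

```text
16.15 [ -6.28   0.77 120.06] 0.6996886207393959
 N 8 row [-0.551, -0.025, 0.188, 0.003, -0.001, 0.936] mid [ 602.01 -179.76  238.61] end [ 580.66 -245.45  246.52]
 N 2 row [0.0, 0.0, 0.833, 0.0, 0.0, 0.0] mid [ 583.62 -257.59  224.87] end [ 586.58 -269.74  203.22]
 N 2 row [0.933, -0.0, -0.0, 0.0, 0.0, 0.0] mid [ 601.75 -248.39  193.32] end [ 616.93 -227.04  183.42]
```

View pics/g4.png

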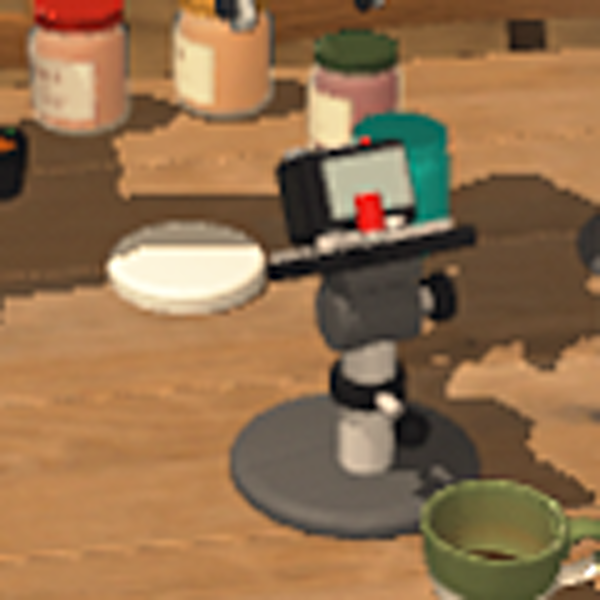

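The camera sits on the head, the pin at crop (370,210) is still open, and nothing is disturbed. Next, swing the latch shut.

Call:
apply_moves(series=[[[-0.55, -0.03, 0.19, 0, 0, 0.94, 1], [-0.55, -0.03, 0.19, 0, 0, 0.94, 1], [-0.55, -0.03, 0.19, 0, 0, 0.94, 1], [-0.55, -0.03, 0.19, 0, 0, 0.94, 1], [-0.55, -0.03, 0.19, 0, 0, 0.94, 1]]])

```text
time: 16.7
tool_pos: [596.8, -198.8, 237.2]
tool_rot: [0.236, 0.765, 0.59, -0.106]
ft_force: [-0.6, 0.6, 0.3]
opening: -0.002
finger_force: 0.0
```

Call:
apply_moves(series=[[[-0.55, -0.03, 0.19, 0, 0, 0.94, 1], [-0.55, -0.03, 0.19, 0, 0, 0.94, 1], [-0.55, -0.03, 0.19, 0, 0, 0.94, 1], [0, 0, 0, 0, 0, 0, 1], [0, 0, 0, 0, 0, 0, 1]]])

```text
time: 17.2
tool_pos: [578.0, -246.8, 242.0]
tool_rot: [0.248, 0.842, 0.473, -0.07]
ft_force: [0.4, -0.3, -0.4]
opening: -0.004
finger_force: 0.0
```

```bash
cat >m4.py <<'E'
from h import *
p,R,st=cur();print(st["time"],H.T@(p-HO),st["opening"],st["ft_force"],st["joint_positions"])
d=np.array([-1,1])/2**.5;e=np.array([1,1])/2**.5
P=lambda a,b,z:hp(*(a*d+b*e),z);R1=headR(45);print("proj",(H.T@(p-HO))[:2]@d,(H.T@(p-HO))[:2]@e)
B=P(-114,46,25);E=P(-58,46,25)
plan(p,R,B,R1);plan(p,R,E,R1)
E
python3 m4.py
```

```text
17.2 [111.48 -51.02  70.78] -0.004416666856193541 [ 0.41 -0.32 -0.38] [-0.26  0.22  1.85 -0.59  0.91  0.62]
proj -114.90691488577056 42.74679549504156
 N 2 row [0.015, 0.056, 0.763, -0.011, 0.001, -0.005] mid [ 582.26 -258.26  222.62] end [ 586.58 -269.74  203.22]
 N 2 row [0.949, 0.055, 0.763, -0.011, 0.001, -0.005] mid [ 597.44 -236.92  212.72] end [ 616.93 -227.04  183.42]
```

Call:
apply_moves(series=[[[0, 0.06, 0.5, 0, 0, 0, 1], [0, 0.05, 0.5, 0, 0, 0, 1], [0, 0, 0.53, 0, 0, 0, 1], [0, 0, 0, 0, 0, 0, 1], [0.2, 0, 0, 0, 0, 0, 1]]])

```text
time: 17.7
tool_pos: [588.9, -266.3, 200.3]
tool_rot: [0.248, 0.843, 0.472, -0.071]
ft_force: [0.4, 0.5, 0.5]
opening: -0.001
finger_force: 0.0
```

Call:
apply_moves(series=[[[0.35, 0, 0, 0, 0, 0, 1], [0.35, 0, 0, 0, 0, 0, 1], [0.35, 0, 0, 0, 0, 0, 1], [0.3, 0, 0, 0, 0, 0, 1], [0, 0, 0, 0, 0, 0, 1]]])

```text
time: 18.2
tool_pos: [612.0, -233.1, 186.3]
tool_rot: [0.248, 0.842, 0.473, -0.07]
ft_force: [0.2, 0.1, -0.7]
opening: 0.003
finger_force: 0.0
```

```bash
cat >>m4.py <<'E'
T=env.get_image("top");S=env.get_image("side")
b,a=[(x[0],x[1],x[2]) for x in blobs(T,(325,145,368,190),red,1)],[(x[0],x[1],x[2]) for x in blobs(S,(295,195,335,228),red,1)]
print(b,a)
if a and b:
    w,er=tri(a[0][1:],b[0][1:]);h=H.T@(w-HO);print("pin",h,er,np.arctan2(h[0]-58,h[1]+36))
E
python3 m4.py
```

```text
18.2 [ 79.13 -14.68  25.13] 0.0031450382061992024 [ 0.18  0.07 -0.71] [-0.22  0.34  1.81 -0.64  0.85  0.72]
proj -66.33457528958341 45.571238236211876
 N 2 row [-0.794, 0.007, 0.002, -0.012, -0.005, -0.001] mid [ 599.31 -251.44  194.77] end [ 586.58 -269.74  203.22]
 N 1 row [0.278, 0.014, 0.005, -0.024, -0.01, -0.003] mid [ 616.93 -227.04  183.42] end [ 616.93 -227.04  183.42]
[] [(9.625, np.float64(312.5400432900433), np.float64(212.20102813852813))]
```

Call:
apply_moves(series=[[[0.1, 0, 0, 0, 0, 0, 1], [0.1, 0, 0, 0, 0, 0, 1], [0.08, 0, 0, 0, 0, 0, 1], [0, 0, 0, 0, 0, 0, 1]]])

```text
time: 18.7
tool_pos: [615.7, -228.7, 184.0]
tool_rot: [0.248, 0.843, 0.472, -0.071]
ft_force: [-0.9, -1.0, -0.0]
opening: -0.004
finger_force: 0.6
```

```bash
python3 m4.py
```

```text
18.7 [ 74.97 -10.03  24.87] -0.0037597065112752012 [-0.91 -1.   -0.01] [-0.21  0.35  1.8  -0.64  0.85  0.73]
proj -60.10821155218845 45.92115432220386
 N 2 row [-0.898, 0.003, -0.002, -0.013, 0.004, -0.009] mid [ 601.15 -249.2   193.62] end [ 586.58 -269.74  203.22]
 N 1 row [0.07, 0.002, -0.005, -0.026, 0.008, -0.019] mid [ 616.93 -227.04  183.42] end [ 616.93 -227.04  183.42]
[] [(6.46875, np.float64(311.6161433172303), np.float64(213.07628824476652))]
```

Call:
apply_moves(series=[[[0.06, 0, 0, 0, 0, 0, 1], [0.06, 0, 0, 0, 0, 0, 1], [0, 0, 0, 0, 0, 0, 1]]])

```text
time: 19.1
tool_pos: [617.0, -226.7, 183.2]
tool_rot: [0.249, 0.843, 0.472, -0.072]
ft_force: [-4.7, -3.0, 1.8]
opening: -0.001
finger_force: 2.4
```

```bash
python3 m4.py
```

```text
19.1 [73.16 -8.3  24.95] -0.0005413145696702288 [-4.68 -3.02  1.76] [-0.21  0.35  1.8  -0.64  0.86  0.74]
proj -57.59516656114417 45.86207546814188
 N 2 row [-0.94, 0.003, 0.001, -0.017, 0.016, -0.007] mid [ 601.8  -248.2   193.22] end [ 586.58 -269.74  203.22]
 N 1 row [-0.013, 0.005, -0.002, -0.033, 0.032, -0.015] mid [ 616.93 -227.04  183.42] end [ 616.93 -227.04  183.42]
[] [(6.46875, np.float64(311.17532206119165), np.float64(213.23530595813205))]
```

Call:
apply_moves(series=[[[-0.25, 0, 0, 0, 0, 0, 1], [-0.1, 0, -0.5, 0, 0, 0, 1], [0, 0, -0.9, 0, 0, 0, 1], [0, 0, -0.9, 0, 0, 0, 1], [0, 0, -0.9, 0, 0, 0, 1]]])

```text
time: 19.7
tool_pos: [602.0, -186.5, 272.6]
tool_rot: [0.249, 0.843, 0.472, -0.068]
ft_force: [0.8, -0.3, 0.4]
opening: -0.003
finger_force: 0.0
```

```bash
python3 - <<'E'
from h import *
p,R,st=cur();print(st["time"],p)
R1=down(15);A=np.array([690.3,188.4,180]);plan(p,R,A,R1)
R1=down(15);A=np.array([690.3,188.4,180]);plan(A,R1,A-[0,0,135],R1)
E
```

```text
19.7 [ 602.   -186.5   272.56]
 N 15 row [0.912, 0.038, 0.016, 0.129, 0.317, -0.504] mid [684.61 -25.89 212.85] end [690.3 188.4 180. ]
 N 5 row [0.0, 0.0, 0.9, 0.0, 0.0, 0.0] mid [690.3 188.4 126. ] end [690.3 188.4  45. ]
```

Call:
apply_moves(series=[[[0.91, 0.04, 0.02, 0.13, 0.32, -0.5, 1], [0.91, 0.04, 0.02, 0.13, 0.32, -0.5, 1], [0.91, 0.04, 0.02, 0.13, 0.32, -0.5, 0], [0.91, 0.04, 0.02, 0.13, 0.32, -0.5, -1], [0.91, 0.04, 0.02, 0.13, 0.32, -0.5, -1]]])

```text
time: 20.2
tool_pos: [669.1, -75.9, 226.3]
tool_rot: [0.169, 0.784, 0.596, -0.045]
ft_force: [0.4, -0.0, 0.9]
opening: 0.507
finger_force: 0.0
```

Call:
apply_moves(series=[[[0.91, 0.04, 0.02, 0.13, 0.32, -0.5, -1], [0.91, 0.04, 0.02, 0.13, 0.32, -0.5, -1], [0.91, 0.04, 0.02, 0.13, 0.32, -0.5, -1], [0.91, 0.04, 0.02, 0.13, 0.32, -0.5, -1], [0.91, 0.04, 0.02, 0.13, 0.32, -0.5, -1]]])

```text
time: 20.7
tool_pos: [699.4, 52.8, 193.1]
tool_rot: [0.084, 0.706, 0.703, -0.022]
ft_force: [-0.6, 0.1, 0.2]
opening: 0.998
finger_force: 0.0
```

Call:
apply_moves(series=[[[0.91, 0.04, 0.02, 0.13, 0.32, -0.5, -1], [0.91, 0.04, 0.02, 0.13, 0.32, -0.5, -1], [0.91, 0.04, 0.02, 0.13, 0.32, -0.5, -1], [0.91, 0.04, 0.02, 0.13, 0.32, -0.5, -1], [0.91, 0.04, 0.02, 0.13, 0.32, -0.5, -1]]])

```text
time: 21.2
tool_pos: [692.2, 188.1, 178.2]
tool_rot: [-0.002, 0.61, 0.792, 0.003]
ft_force: [0.0, -0.9, -0.1]
opening: 0.998
finger_force: 0.0
```

```bash
python3 - <<'E'
from h import *
T=env.get_image("top");S=env.get_image("side")
p,R,st=cur();print(st["time"],p,st["opening"])
b,a=[(x[0],x[1],x[2]) for x in blobs(T,(325,145,368,190),red,1)],[(x[0],x[1],x[2]) for x in blobs(S,(295,190,340,228),red,.5)]
print(b,a)
for x in a:
  for y in b:
    w,er=tri(x[1:],y[1:]);h=H.T@(w-HO);print("pin",h,er,np.arctan2(h[0]-58,h[1]+36))
A=np.array([690.3,188.4,45]);plan(p,R,A+[0,0,105],down(15))
cv2.imwrite("pics/g5.png",cv2.resize(T[145:205,290:370],None,fx=7,fy=7,interpolation=cv2.INTER_CUBIC)[:,:,::-1])
E
```

```text
21.3 [691.81 189.83 178.01] 1.0033017247109492
[(8.78125, np.float64(341.71248517200473), np.float64(166.46040925266902))] [(28.875, np.float64(310.5597943722944), np.float64(210.7864357864358)), (0.9375, np.float64(302.65833333333336), np.float64(198.02777777777777))]
pin [59.13  0.58 13.76] 3.1474518729062813 0.030900033345732488
pin [ 66.41 -11.13  45.26] 10.860006068462546 0.3259661308779621
 N 1 row [-0.04, -0.063, 0.933, 0.019, -0.074, -0.025] mid [690.3 188.4 150. ] end [690.3 188.4 150. ]
```

View pics/g5.png

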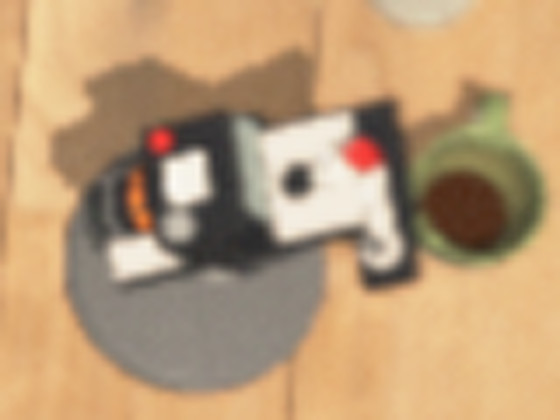

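The camera is home: the empty keyhole entry shows at (297,180) and the latch lies shut behind the plate, with the pin at (363,153). Now the jar.

Call:
apply_moves(series=[[[-0.04, -0.06, 0.93, 0.02, -0.07, -0.03, -1], [0, 0, 0.9, 0, 0, 0, -1], [0, 0, 0.9, 0, 0, 0, -1], [0, 0, 0.9, 0, 0, 0, -1], [0, 0, 0.8, 0, 0, 0, -1]]])

```text
time: 21.8
tool_pos: [690.2, 184.2, 43.7]
tool_rot: [0.001, 0.61, 0.792, -0.001]
ft_force: [-0.8, -0.9, 0.5]
opening: 0.996
finger_force: 0.0
```

Call:
apply_moves(series=[[[0, 0, 0, 0, 0, 0, -0.5], [0, 0, 0, 0, 0, 0, 0], [0, 0, 0, 0, 0, 0, 0.5], [0, 0, 0, 0, 0, 0, 1], [0, 0, 0, 0, 0, 0, 1]]])

```text
time: 22.3
tool_pos: [690.0, 184.4, 45.1]
tool_rot: [0.0, 0.61, 0.792, -0.001]
ft_force: [-0.1, 0.1, -1.3]
opening: 0.686
finger_force: 65.0
```

```bash
python3 - <<'E'
from h import *
p,R,st=cur();print(st["time"],p,st["opening"],st["finger_force"],st["ft_force"])
A=np.array([559.6,39.5,0])
plan(p,R,p+[0,0,60],R);plan(p+[0,0,60],R,A+[0,0,p[2]+45],R)
E
```

```text
22.3 [690.04 184.36  45.07] 0.6855211312265027 65.00864624977112 [-0.09  0.07 -1.26]
 N 3 row [-0.001, -0.001, -0.667, 0.0, 0.0, 0.0] mid [690.04 184.36  65.07] end [690.04 184.36 105.07]
 N 6 row [-0.592, -0.906, 0.086, 0.0, 0.0, 0.0] mid [624.82 111.93  97.57] end [559.6   39.5   90.07]
```

Call:
apply_moves(series=[[[0, 0, -0.4, 0, 0, 0, 1], [0, 0, -0.8, 0, 0, 0, 1], [0, 0, -0.9, 0, 0, 0, 1], [0, 0, -0.9, 0, 0, 0, 1], [0, 0, -0.3, 0, 0, 0, 1]]])

```text
time: 22.8
tool_pos: [692.0, 185.1, 147.3]
tool_rot: [0.002, 0.61, 0.792, 0.001]
ft_force: [0.6, 0.1, -4.3]
opening: 0.689
finger_force: 65.6
```

Call:
apply_moves(series=[[[-0.63, -0.9, 0, 0, 0, 0, 1], [-0.63, -0.9, 0, 0, 0, 0, 1], [-0.63, -0.9, 0, 0, 0, 0, 1], [-0.63, -0.9, 0, 0, 0, 0, 1], [-0.63, -0.9, 0, 0, 0, 0, 1]]])

```text
time: 23.3
tool_pos: [581.6, 57.9, 142.6]
tool_rot: [-0.001, 0.61, 0.792, -0.002]
ft_force: [-0.1, 0.0, -3.5]
opening: 0.688
finger_force: 66.1
```

Call:
apply_moves(series=[[[-0.63, -0.9, 0, 0, 0, 0, 1], [0, 0, 0, 0, 0, 0, 1], [0, 0, 0, 0, 0, 0, 1]]])

```text
time: 23.6
tool_pos: [561.4, 33.1, 143.1]
tool_rot: [-0.001, 0.611, 0.792, -0.002]
ft_force: [1.0, 0.8, -3.4]
opening: 0.69
finger_force: 66.5
```

```bash
python3 - <<'E'
from h import *
p,R,st=cur();print(st["time"],p,st["opening"],st["finger_force"],st["ft_force"])
A=np.array([560.6,35.8,45.07+14+6]);plan(p,R,A,down(15))
S=env.get_image("side");cv2.imwrite("pics/g6.png",cv2.resize(S[130:250,215:335],None,fx=5,fy=5,interpolation=cv2.INTER_CUBIC)[:,:,::-1])
E
```

```text
23.6 [561.4   33.12 143.13] 0.6903256771965167 66.49771213531494 [ 1.03  0.75 -3.36]
 N 3 row [0.032, 0.001, 0.867, -0.012, 0.004, -0.015] mid [561.11  33.99 117.11] end [560.6   35.8   65.07]
```

View pics/g6.png

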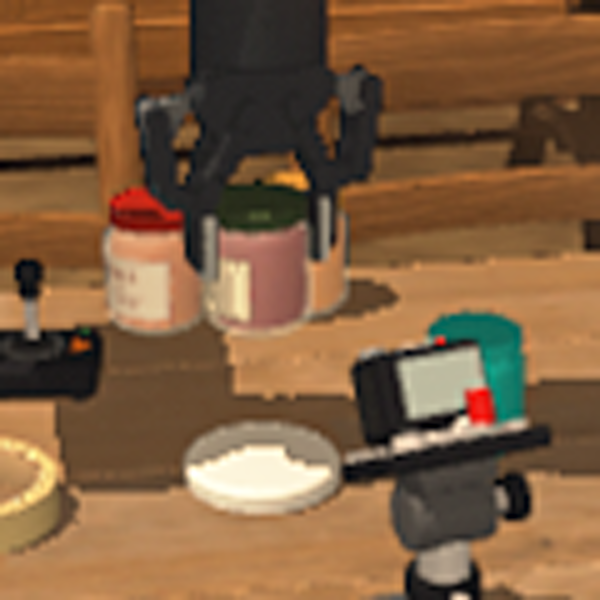

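The jar hangs upright between the pads at crop (262,262), above the plinth at (263,468). Lower it.

Call:
apply_moves(series=[[[0.03, 0, 0.6, 0, 0, 0, 1], [0.03, 0, 0.8, 0, 0, 0, 1], [0.03, 0, 0.7, 0, 0, 0, 1], [0, 0, 0.4, 0, 0, 0, 1], [0, 0, 0.1, 0, 0, 0, 1]]])

```text
time: 24.15
tool_pos: [560.4, 36.7, 63.6]
tool_rot: [-0.002, 0.61, 0.793, -0.003]
ft_force: [0.1, 0.7, -4.7]
opening: 0.689
finger_force: 66.3
```

Call:
apply_moves(series=[[[0, 0, 0.05, 0, 0, 0, 1], [0, 0, 0.05, 0, 0, 0, 1], [0, 0, 0.03, 0, 0, 0, 1], [0, 0, 0, 0, 0, 0, 1]]])

```text
time: 24.55
tool_pos: [561.9, 35.9, 62.3]
tool_rot: [0.0, 0.61, 0.792, -0.001]
ft_force: [0.0, 0.4, -4.6]
opening: 0.684
finger_force: 66.3
```

```bash
cat >m5.py <<'E'
from h import *
p,R,st=cur();print(st["time"],p,st["opening"],st["finger_force"],st["ft_force"])
S=env.get_image("side")
g=blobs(S,(225,160,300,230),lambda h,r:(h[...,0]>45)&(h[...,0]<80)&(h[...,1]>60)&(h[...,2]<110)&(h[...,2]>35),10)
for b in g[:3]:print(b[0],b[1],b[2],plane("side",b[1:3],89),"cols",b[3][:,0].min(),b[3][:,0].max())
E
python3 m5.py
```

```text
24.55 [561.87  35.94  62.26] 0.6835568692388423 66.3299024105072 [ 0.01  0.39 -4.62]
```

Call:
apply_moves(series=[[[0, 0, 0.05, 0, 0, 0, 1], [0, 0, 0.03, 0, 0, 0, 1], [0, 0, 0.02, 0, 0, 0, 1], [0, 0, 0, 0, 0, 0, 1]]])

```text
time: 25.0
tool_pos: [561.3, 35.9, 59.0]
tool_rot: [-0.0, 0.61, 0.792, -0.002]
ft_force: [-1.2, 0.7, -0.3]
opening: 0.688
finger_force: 66.8
```

```bash
python3 m5.py
```

```text
25.0 [561.34  35.94  58.98] 0.6878989623109586 66.80333733558655 [-1.22  0.7  -0.28]
```

Contact made: the weight has come off the wrist. Release and rise, then check the centring.

Call:
apply_moves(series=[[[0, 0, 0, 0, 0, 0, 0], [0, 0, 0, 0, 0, 0, -0.5], [0, 0, 0, 0, 0, 0, -1], [0, 0, 0, 0, 0, 0, -1], [0, 0, 0, 0, 0, 0, -1]]])

```text
time: 25.55
tool_pos: [561.6, 36.0, 58.7]
tool_rot: [-0.0, 0.61, 0.792, -0.002]
ft_force: [0.6, -0.6, -0.2]
opening: 1.001
finger_force: 0.0
```

Call:
apply_moves(series=[[[0, 0, -0.6, 0, 0, 0, -1], [0, 0, -0.9, 0, 0, 0, -1], [0, 0, -0.9, 0, 0, 0, -1], [0, 0, -0.9, 0, 0, 0, -1], [0.9, 0, -0.5, 0, 0, 0, 1]]])

```text
time: 26.05
tool_pos: [557.2, 60.6, 175.5]
tool_rot: [0.002, 0.611, 0.791, -0.0]
ft_force: [-0.2, 0.5, 0.2]
opening: 0.855
finger_force: 0.0
```

Call:
apply_moves(series=[[[0.9, -0.3, 0, 0, 0, 0, 1], [0.9, -0.3, 0, 0, 0, 0, 1], [0.9, -0.3, 0, 0, 0, 0, 1], [0.9, -0.3, 0, 0, 0, 0, 1], [0, 0, 0, 0, 0, 0, 1]]])

```text
time: 26.55
tool_pos: [490.2, 159.7, 172.2]
tool_rot: [-0.001, 0.609, 0.793, -0.002]
ft_force: [0.5, -0.6, 0.1]
opening: 0.003
finger_force: 0.0
```

```bash
cat >m6.py <<'E'
from h import *
p,R,st=cur();print(st["time"],p,st["opening"])
T=env.get_image("top");S=env.get_image("side")
cv2.imwrite("pics/t6.png",T[:,:,::-1]);cv2.imwrite("pics/s6.png",S[:,:,::-1])
gm=lambda h,r:(h[...,0]>35)&(h[...,0]<90)&(h[...,1]>60)&(h[...,2]<130)
for b in blobs(T,(232,165,272,210),gm,20)[:2]:
    W=np.array([plane("top",q,89)[:2] for q in b[3]],np.float32);print("lid top",b[0],b[1:3],plane("top",b[1:3],89),cv2.minEnclosingCircle(W))
for b in blobs(S,(240,160,300,235),gm,20)[:2]:print("lid side",b[0],b[1:3],plane("side",b[1:3],87))
w=blobs(T,(225,165,280,215),white)[0];W=np.array([plane("top",q,14)[:2] for q in w[3]],np.float32);print("plinth",w[0],cv2.minEnclosingCircle(W))
E
python3 m6.py
```

```text
26.55 [490.2  159.66 172.2 ] 0.0034891393673726653
lid top 195.6875 (np.float64(249.44294953688916), np.float64(184.88500745235814)) [559.42  40.83  89.  ] ((559.610595703125, 40.72026824951172), 25.273998260498047)
lid side 136.84375 (np.float64(266.3191843647713), np.float64(198.47886694070183)) [558.21  31.13  87.  ]
plinth 294.34375 ((559.0258178710938, 39.2234001159668), 45.697357177734375)
```

The jar is within about 1 mm of the plinth's middle. Now the stick.

```bash
cat >m7.py <<'E'
from h import *
p,R,st=cur();print(st["time"],p,st["ft_force"])
a=np.radians(-7.7);u=np.array([np.cos(a),np.sin(a),0]);O=np.array([437.2,180.5,0]);R1=down(90-7.7)
print("along",(p-O)@u,"lat",(p-O)@np.array([-u[1],u[0],0]))
A=O-43*u+[0,0,140];B=O-43*u+[0,0,75]
plan(p,R,A,R1);plan(p,R,B,R1);print("tool x.u",R1[:,0]@u)
E
python3 m7.py
```

```text
26.65 [492.31 157.83 172.58] [-0.13  0.03 -0.9 ]
along 57.65314385556778 lat -15.078562869781997
 N 12 row [0.265, -0.14, 0.091, -0.003, 0.0, -0.936] mid [447.75 186.83 156.28] end [394.59 186.26 140.  ]
 N 12 row [0.265, -0.14, 0.271, -0.003, 0.0, -0.936] mid [447.75 186.8  123.78] end [394.59 186.26  75.  ]
tool x.u -1.0
```

Call:
apply_moves(series=[[[0.27, -0.14, 0.09, 0, 0, -0.94, 1], [0.27, -0.14, 0.09, 0, 0, -0.94, 1], [0.27, -0.14, 0.09, 0, 0, -0.94, 1], [0.27, -0.14, 0.09, 0, 0, -0.94, 1], [0.27, -0.14, 0.09, 0, 0, -0.94, 1]]])

```text
time: 27.15
tool_pos: [456.8, 183.7, 159.0]
tool_rot: [-0.0, 0.397, 0.918, -0.002]
ft_force: [0.4, 0.1, -0.2]
opening: 0.001
finger_force: 0.0
```

Call:
apply_moves(series=[[[0.27, -0.14, 0.09, 0, 0, -0.94, 1], [0.27, -0.14, 0.09, 0, 0, -0.94, 1], [0.27, -0.14, 0.09, 0, 0, -0.94, 1], [0.27, -0.14, 0.09, 0, 0, -0.94, 1], [0.27, -0.14, 0.09, 0, 0, -0.94, 1]]])

```text
time: 27.65
tool_pos: [412.0, 190.1, 145.7]
tool_rot: [-0.001, 0.162, 0.987, -0.001]
ft_force: [0.2, 0.0, 0.3]
opening: -0.001
finger_force: 0.0
```

Call:
apply_moves(series=[[[0.27, -0.14, 0.09, 0, 0, -0.94, 1], [0.27, -0.14, 0.09, 0, 0, -0.94, 1], [0, 0, 0, 0, 0, 0, 1], [0, 0, 0, 0, 0, 0, 1]]])

```text
time: 28.05
tool_pos: [394.3, 186.8, 140.5]
tool_rot: [-0.001, 0.067, 0.998, -0.001]
ft_force: [-0.1, 0.5, 0.4]
opening: 0.003
finger_force: 0.0
```

```bash
python3 m7.py
```

```text
28.05 [394.29 186.82 140.49] [-0.13  0.49  0.37]
along -43.365810615981054 lat 0.5172435644744304
 N 1 row [-0.012, -0.017, 0.016, -0.025, -0.013, 0.003] mid [394.59 186.26 140.  ] end [394.59 186.26 140.  ]
 N 3 row [-0.005, -0.004, 0.728, -0.008, -0.004, 0.001] mid [394.38 186.62 118.66] end [394.59 186.26  75.  ]
tool x.u -1.0
```

Down, then forward along tool −x (41 mm).

Call:
apply_moves(series=[[[0, 0, 0.7, 0, 0, 0, 1], [0, 0, 0.8, 0, 0, 0, 1], [0, 0, 0.68, 0, 0, 0, 1], [0, 0, 0, 0, 0, 0, 1], [-0.3, 0, 0, 0, 0, 0, 1]]])

```text
time: 28.55
tool_pos: [401.7, 185.7, 74.7]
tool_rot: [-0.002, 0.066, 0.998, -0.002]
ft_force: [-0.1, -0.9, 0.5]
opening: -0.003
finger_force: 0.0
```

Call:
apply_moves(series=[[[-0.25, 0, 0, 0, 0, 0, 1], [-0.25, 0, 0, 0, 0, 0, 1], [-0.2, 0, 0, 0, 0, 0, 1], [-0.2, 0, 0, 0, 0, 0, 1], [-0.16, 0, 0, 0, 0, 0, 1]]])

```text
time: 29.05
tool_pos: [433.5, 181.6, 74.8]
tool_rot: [-0.002, 0.066, 0.998, -0.001]
ft_force: [-1.5, 0.7, 0.3]
opening: 0.002
finger_force: 1.3
```

```bash
cat >>m7.py <<'E'
S=env.get_image("side")
for b in blobs(S,(208,175,240,200),dark,5)[:3]:print(b[0],b[1:3],plane("side",b[1:3],71))
cv2.imwrite("pics/s7_%d.png"%(st["time"]*100),S[:,:,::-1])
E
python3 m7.py
```

```text
29.05 [433.52 181.63  74.83] [-1.45  0.69  0.33]
along -3.79718584636224 lat 0.6290595765103865
 N 3 row [0.437, -0.008, -0.723, -0.01, -0.012, 0.01] mid [420.57 183.18  96.57] end [394.59 186.26 140.  ]
 N 2 row [0.653, -0.009, -0.001, -0.015, -0.018, 0.015] mid [414.05 183.93  74.93] end [394.59 186.26  75.  ]
tool x.u -1.0
70.96875 (np.float64(222.85155217965655), np.float64(197.4272163510935)) [439.86  93.21  71.  ]
70.125 (np.float64(217.73388294711825), np.float64(179.71984551396315)) [431.58 230.17  71.  ]
33.125 (np.float64(225.02885220125785), np.float64(185.96988993710693)) [451.36 176.13  71.  ]
```

Call:
apply_moves(series=[[[-0.08, 0, 0, 0, 0, 0, 1], [-0.08, 0, 0, 0, 0, 0, 1], [-0.04, 0, 0, 0, 0, 0, 1], [0, 0, 0, 0, 0, 0, 1]]])

```text
time: 29.5
tool_pos: [436.5, 180.7, 74.0]
tool_rot: [-0.005, 0.066, 0.998, -0.002]
ft_force: [-6.5, 1.3, 4.1]
opening: 0.001
finger_force: 4.1
```

```bash
python3 m7.py|egrep "along|^29|^3"
```

```text
29.5 [436.48 180.71  73.98] [-6.48  1.31  4.11]
along -0.7405833337824456 lat 0.10732273192141131
32.84375 (np.float64(226.03833650491595), np.float64(186.34915160164923)) [454.23 172.67  71.  ]
```

Against the end stop (6.5 N). Hold for 1.5 s slightly firmer, then withdraw.

Call:
apply_moves(series=[[[-0.03, 0, 0, 0, 0, 0, 1], [0, 0, 0, 0, 0, 0, 1], [0, 0, 0, 0, 0, 0, 1], [0, 0, 0, 0, 0, 0, 1], [0, 0, 0, 0, 0, 0, 1]]])

```text
time: 30.05
tool_pos: [436.7, 180.6, 73.9]
tool_rot: [-0.005, 0.066, 0.998, -0.002]
ft_force: [-8.3, 1.9, 4.6]
opening: 0.003
finger_force: 4.8
```

Call:
apply_moves(series=[[[0, 0, 0, 0, 0, 0, 1], [0, 0, 0, 0, 0, 0, 1], [0, 0, 0, 0, 0, 0, 1], [0, 0, 0, 0, 0, 0, 1], [0, 0, 0, 0, 0, 0, 1]]])

```text
time: 30.55
tool_pos: [436.7, 180.6, 73.9]
tool_rot: [-0.005, 0.066, 0.998, -0.002]
ft_force: [-8.4, 1.8, 5.6]
opening: 0.001
finger_force: 4.8
```

Call:
apply_moves(series=[[[0, 0, 0, 0, 0, 0, 1], [0, 0, 0, 0, 0, 0, 1], [0, 0, 0, 0, 0, 0, 1], [0, 0, 0, 0, 0, 0, 1], [0, 0, 0, 0, 0, 0, 1]]])

```text
time: 31.05
tool_pos: [436.7, 180.6, 73.9]
tool_rot: [-0.005, 0.066, 0.998, -0.002]
ft_force: [-7.9, 1.3, 5.6]
opening: 0.001
finger_force: 4.8
```

Call:
apply_moves(series=[[[0.3, 0, 0, 0, 0, 0, 1], [0.4, 0, 0, 0, 0, 0, 1], [0.4, 0, 0, 0, 0, 0, 1], [0.4, 0, 0, 0, 0, 0, 1], [0, 0, 0, 0, 0, 0, 1]]])

```text
time: 31.55
tool_pos: [393.5, 186.6, 74.5]
tool_rot: [-0.002, 0.065, 0.998, -0.002]
ft_force: [0.4, -0.0, 0.4]
opening: -0.003
finger_force: 0.0
```

Call:
apply_moves(series=[[[0, 0, -0.9, 0, 0, 0, 1], [0, 0, -0.9, 0, 0, 0, 1], [0, 0, -0.9, 0, 0, 0, 1], [0.5, 0, -0.5, 0, 0, 0, 1], [0, 0, 0, 0, 0, 0, 1]]])

```text
time: 32.05
tool_pos: [382.3, 189.7, 173.1]
tool_rot: [0.001, 0.065, 0.998, -0.0]
ft_force: [0.9, -1.0, -0.1]
opening: 0.007
finger_force: 0.0
```

```bash
python3 m7.py|egrep -v "N|tool"; python3 m6.py; python3 - <<'E'
from h import *
T,S=[cv2.imread(f"pics/{n}6.png")[:,:,::-1].copy() for n in "ts"]
b=blobs(T,(338,155,368,190),red,1)[0];a=blobs(S,(300,200,325,228),red,2)[0]
w,er=tri(a[1:3],b[1:3]);h=H.T@(w-HO);print("pin",h,np.arctan2(h[0]-58,h[1]+36))
E
```

```text
32.05 [382.28 189.67 173.13] [ 0.89 -1.01 -0.11]
along -55.65325766933985 lat 1.7283182362166345
63.25 (np.float64(222.957674571805), np.float64(197.64846837944663)) [440.07  91.63  71.  ]
32.90625 (np.float64(220.24853592909147), np.float64(184.99101772712885)) [437.23 186.27  71.  ]
32.1 [381.96 189.3  171.83] 0.0037606380286122495
lid top 197.53125 (np.float64(249.4519920371249), np.float64(184.89962690502557)) [559.38  40.8   89.  ] ((559.4618530273438, 40.88014602661133), 25.21612548828125)
lid side 137.6875 (np.float64(266.32211756695415), np.float64(198.47015433499774)) [558.22  31.19  87.  ]
plinth 292.59375 ((559.251953125, 39.38364028930664), 45.60691452026367)
pin [59.06  0.67 13.74] 0.02903190330134693
```

```bash
python3 -c "
from station import env
print(env.hand_in())"
```

```text
the job is handed in; nothing more can be done
None
```

I handed the job in at about 32 s: the camera is home on the stand with the latch shut, the green-lidded jar stands upright about 1 mm from the plinth's middle, and the zoom stick was held fully over for about 1.5 s and let go; I saw nothing else moved, but did not measure the bystanders again at the end.

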